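Lay the tall carton down and slide it under the rack

ROBOT

A 7-joint arm with a two-finger parallel gripper is mounted at the origin on the work surface. World frame = base frame: x ahead of the robot, y to its left, z up, the work surface at z = 0. Lengths are in m, angles in rad, forces in N, time in s.
With the tool pointing down it reaches from about 0.425 to 0.925 m from the base axis. Payload 6.8 kg.
Tool frame: the origin (TCP) lies midway between the tips of the shut fingers; the grasp point (between the pads) lies 19 mm behind it (r.grip_depth is the distance from the TCP to the grasp point, in m); z points along the fingers, y is the line along which they close (so a half turn about z gives the same grasp; the last joint's range is limited). The gripper opens to 85 mm and grips with 20 to 120 N. Pads are 22 mm wide; open, the fingers measure 114 mm over their backs; the gripper's body (76 mm by 85 mm) begins 54 mm behind the grasp point. The pads swing forward as they close: fully open they stand 13 mm farther back than shut.
Start: joints at [-1.21, 0.477, 0.022, 1.555, -0.011, 1.109, -0.083], TCP at [0.305, 0.602, 0.231] pointing down, gripper open.
Joint ranges: [-2.96, 2.96], [-0.34, 2.1], [-1.41, 1.46], [0.24, 2.44], [-1.37, 4.51], [0.17, 1.92], [-2.96, 2.96]. Speed limits (rad/s): [2.39, 2.39, 3.14, 3.14, 3.14, 3.14, 3.14].

INTERFACE

Orientations are given as a rotation vector (axis times angle).
In Python, from bench import telemetry, grab_frame, calibration, order, silhouettes, r gives the robot as it stands.
- The arm moves only by the tool apply_moves, never from a script. Its argument "moves" is a list of rows, each a list of 7 numbers: the turn, a rotation vector about the tool's x, y, z scaled (see below), then the shift along the tool's x, y, z scaled (see below), then the opening, from -1 (shut) to 1 (fully open). A call has exactly 8 rows; each row shifts and turns the commanded pose from where the row before left it, along the tool's axes as they then stand; what a row does not reach is not made up. The controller multiplies each number of a shift by 1000 mm and each number of a turn by 6 degrees. A row lasts 1/12 s, in which the tool goes at most 41.7 mm and 7.16 degrees, less where a joint would pass 70% of its speed; a pose out of reach is approached as far as the arm can. A call with a number of a shift or a turn outside -1 to 1 is refused whole. A call with a gripper value outside its range is refused whole. The fingers move at their own pace and stop on an object; "grip_force" is the grip in N (left out, the last holds). Time passes only in rows, so rows that do not move let the fingers close, or fill a call up. It gives the time, the measured TCP pose, the force, the opening and the grip force at its end, in the units of the state.
- telemetry.get_obs(): the state, without advancing time (a new reading comes with each control period).
- grab_frame(name): name is "side" or "top" or "wrist"; returns the picture (400x640x3 uint8, blue, green, red); there is no depth.
- calibration(name): a dict with "fx", "fy", "cx", "cy" (pixels), "world_from_camera" (4x4, takes a point from camera to world coordinates); the wrist camera has in their place "mount" (4x4, takes a point from camera to tool coordinates, whose origin is the TCP and whose axes are the flange's). Camera axes: x right, y down, z forward; pixel columns grow to the right and rows downward; lengths in m; the calibration is good to about 2 mm. The wrist camera is an equidistant fisheye: a pixel r from the principal point sees the ray r / f radians off the axis. A picture is of the moment at which its call begins: read the wrist's pose just before it. calibration takes no time and is no camera call.
- order.hand_in(): hands the job in; it is judged then, once.
Trained networks look in the newest picture that a camera, given by its name, has taken for a name from the list of things; names that differ only in an ending like _2 or _b are one class to them, and where a whole thing is asked for, a point or a joint stands for the part that bears it (a point fixed in the world has none). Each returns a list of dicts, best first, with "p" (0 to 1); they miss things now and then, are a little off and sometimes report something else, mostly with a low value. They report only what shows in the picture. A call takes as long as a camera call. They do not tell look-alikes from the thing itself.
- silhouettes(thing, camera): "mask" (400x640 bool, what is visible of it) and "extent" ([centre column, centre row, width, height] in pixels, round what is visible of it).
The state is a dict: "clock": time; "joints": joint angles; "qvel": joint speeds; "tau": joint torques, N m; "tcp_pos": TCP position; "orientation": TCP orientation; "contact_force": force on the tool from outside, world axes, zero at the start; "moment": the same for the moment, N m; "grip_width": finger opening in m; "gripper_force": force on a finger pad.
Only numpy, scipy, OpenCV 4.12 (cv2) and the standard library are available. Lean on these libraries where they do the work, as an engineer would, in place of code of your own. Each camera call takes 0.05 s, during which the arm holds its last target. There are 200 camera calls.

TASK

The tall carton is too high for the wire rack: push it over with your fingertips so that it lies down on the counter pointing at the rack, then slide it end-first under the rack until clearly more than half of its length is under. Only push it gently, never pinch or lift it, and leave the things standing around it where they are.

Things in the scene. Friction and masses are not known exactly. Their poses are not given: they have to be found in the camera images.
- carton: the only tall cardboard box, loose, 60 (x) x 90 (y) x 190 mm (z), 0.25 to 0.45 kg. Origin at the centre of its underside, z towards its top. Starts upright, a 90 mm broad face to the robot (-x) and its x towards the rack, within 0.18 rad of the rack's x. Leaned about 0.3 rad it falls by itself. Tipped towards the rack, its origin is the centre of the end nearest the robot, z points to the rack
- carton_center (a point): the middle of the carton, 95 mm from its underside along its z. At the start it stands 230 to 260 mm before the rack's front edge, so that the carton, tipped straight, lies just short of the rack
- rack: low steel wire shelf on the counter, fixed: 360 mm wide (y), 200 mm deep (x), wire top at 118 mm, 110 mm free height below, open front, legs only at its corners (y = +-180 mm). A bowl and spice jar fixed on its back corners. Origin: middle of its front edge, at counter level; x points level into the rack, away from the robot, y to its left, z up
- mug: a white mug, 80 mm across, 90 mm tall, with a handle; loose bystander beside the carton's path; origin at the centre of its underside
- jar: a glass jar with a steel lid, 68 mm across, 110 mm tall; loose bystander beside the carton's path; origin at the centre of its underside
- can: a food can, 72 mm across, 105 mm tall; loose bystander beside the carton's path; origin at the centre of its underside
- bottle: a green glass bottle, 64 mm across, 220 mm tall; loose bystander beside the carton's path; origin at the centre of its underside
- mill: a turned dark wood pepper mill, 56 mm across, 155 mm tall; loose bystander beside the carton's path; origin at the centre of its underside
- tea: a small cardboard tea box, 55 x 55 x 90 mm tall; loose bystander beside the carton's path; origin at the centre of its underside
Things that resemble listed ones, but are neither listed nor needed, are in the scene too. Leave any pink or yellow look-alike of the carton alone.

How it is judged:
By the outcome, as a careful person would: the job done as asked, in the order asked, and still so for the second after the job is handed in, with the robot touching nothing.
It also fails if it takes over 51 s, if anything falls off the work surface, if the arm or the gripper's body presses on something with over 40 N, if the wrist force passes 120 N, or if a joint passes its speed limit or range.

## Working session

There is one attempt and no reset: what is moved stays moved. The work goes in short steps, Python scripts to look and compute and a tool call to move; the robot and the scene stay as the last step left them, time stands still between calls to the robot, and variables do not carry over. Pictures are saved under pics/ and viewed, at most 10 in all, crops included, and the job is handed in when it is done.

Besides the shell and the picture viewer there is one more tool, called after "Call:" as name([rows], argument=value, ...), one row to a line, values as JSON. apply_moves: Moves the arm, as the interface text tells. Its arguments: {"type":"object","properties":{"moves":{"type":"array"},"grip_force":{"type":"number"}},"required":["moves"]}

```bash
mkdir -p pics; python3 - <<'E'
from bench import telemetry, grab_frame, calibration
import cv2,numpy as np
a=grab_frame("side");b=grab_frame("top")
cv2.imwrite("pics/s0.png",a);cv2.imwrite("pics/t0.png",b)
np.set_printoptions(precision=4,suppress=True)
for n in("side","top"):print(calibration(n))
print(telemetry.get_obs())
E
```

```text
{'fx': 499.31340976087535, 'fy': 499.31340976087535, 'cx': 314.9010333753016, 'cy': 210.39172363177818, 'world_from_camera': array([[ 0.7166, -0.3788,  0.5856, -0.0789],
       [-0.6972, -0.3682,  0.615 , -0.6202],
       [-0.0174, -0.8491, -0.528 ,  0.6685],
       [ 0.    ,  0.    ,  0.    ,  1.    ]])}
{'fx': 371.58114440374135, 'fy': 371.58114440374135, 'cx': 319.8227999825417, 'cy': 193.0738102994146, 'world_from_camera': array([[ 0.0079, -0.9971,  0.0762,  0.4906],
       [-0.9998, -0.0063,  0.0212,  0.0253],
       [-0.0206, -0.0764, -0.9969,  1.1145],
       [ 0.    ,  0.    ,  0.    ,  1.    ]])}
{'clock': 0.1, 'joints': array([-1.2101,  0.4777,  0.0223,  1.5563, -0.0115,  1.1093, -0.0831]), 'qvel': array([-0.0002, -0.0012,  0.0013, -0.0029,  0.    , -0.0006,  0.0002]), 'tau': array([  0.0039, -59.776 ,   1.6135, -28.1955,   0.0128,   0.005 ,
         0.    ]), 'tcp_pos': array([0.3047, 0.6017, 0.2304]), 'orientation': array([-0.7295, -3.0554,  0.0026]), 'contact_force': array([0.0368, 0.1049, 0.9207]), 'moment': array([ 0.0006,  0.042 , -0.0068]), 'gripper_force': 0.0, 'grip_width': 0.08567103403335433}
```

View pics/s0.png

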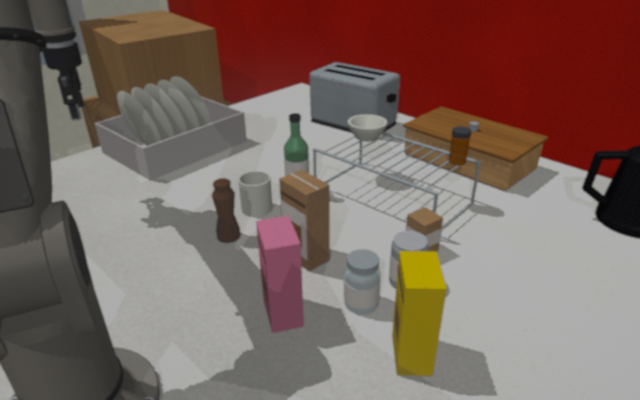

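View pics/t0.png

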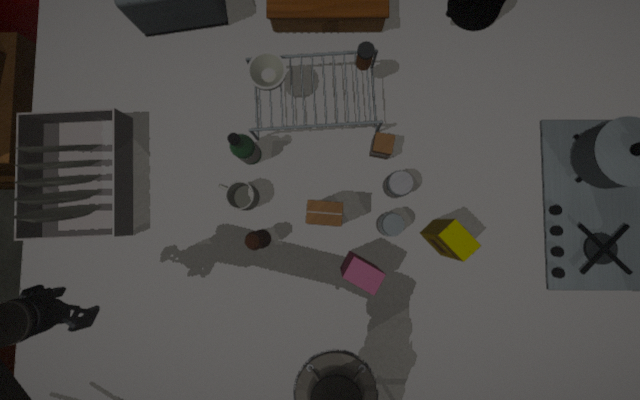

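The top view shows the carton at about (325,212), with the rack front edge running from about (255,133) to (380,126). The pink and yellow look-alikes are at (362,272) and (452,240). The mug, mill and bottle stand on the left, and the jar, can and tea box on the right. Next I'll fit poses from the masks.

```bash
cat > h.py <<'E'
import numpy as np,cv2
from bench import calibration
from scipy.optimize import minimize
C={n:calibration(n) for n in("side","top")}
def proj(P,n):
    c=C[n];T=np.linalg.inv(c["world_from_camera"]);Q=np.atleast_2d(P)@T[:3,:3].T+T[:3,3]
    return np.c_[c["fx"]*Q[:,0]/Q[:,2]+c["cx"],c["fy"]*Q[:,1]/Q[:,2]+c["cy"]]
def back(uv,n,z):
    c=C[n];T=c["world_from_camera"];d=T[:3,:3]@np.array([(uv[0]-c["cx"])/c["fx"],(uv[1]-c["cy"])/c["fy"],1])
    return T[:3,3]+d*(z-T[2,3])/d[2]
def hullmask(P,n):
    m=np.zeros((1600,2560),np.uint8);h=cv2.convexHull((proj(P,n)*4+1.5).astype(np.float32)).astype(np.int32)
    cv2.fillConvexPoly(m,h,255);return cv2.resize(m,(640,400),interpolation=cv2.INTER_AREA)/255.
def place(P,x,y,a):
    c,s=np.cos(a),np.sin(a);return P@np.array([[c,s,0],[-s,c,0],[0,0,1]])+[x,y,0]
def box(l,w,h):return np.array([[i*l/2,j*w/2,k] for i in(-1,1) for j in(-1,1) for k in(0,h)])
def cyl(d,h):
    t=np.linspace(0,6.283,24);return np.vstack([np.c_[d/2*np.cos(t),d/2*np.sin(t),0*t+k] for k in(0,h)])
def fit(P,masks,x0,yaw=True):
    def f(v):
        e=0
        for n,m in masks.items():
            h=hullmask(place(P,v[0],v[1],v[2] if yaw else 0),n);e+=1-np.minimum(h,m).sum()/np.maximum(h,m).sum()
        return e
    S=np.array(x0)+np.vstack([np.zeros(3),np.diag([.02,.02,.1])])
    r=minimize(f,x0,method="Nelder-Mead",options=dict(initial_simplex=S,xatol=1e-4,fatol=1e-4));return r.x,r.fun/len(masks)
E
cat > a.py <<'E'
from h import *
from bench import silhouettes,grab_frame
np.set_printoptions(precision=4,suppress=True)
D=dict(carton=box(.06,.09,.19),mug=cyl(.08,.09),jar=cyl(.068,.11),can=cyl(.072,.105),bottle=cyl(.064,.22),mill=cyl(.056,.155),tea=box(.055,.055,.09),rack=None)
A={n:grab_frame(n) for n in("side","top")}
for k,P in D.items():
    S={n:silhouettes(k,n) for n in A}
    for n in S:print(k,n,[(round(d["p"],2),np.round(d["extent"]).astype(int).tolist()) for d in S[n][:4]])
    if k=="carton":np.savez("m.npz",**{n+str(i):d["mask"] for n in S for i,d in enumerate(S[n])})
    if P is None or k=="carton":continue
    if S["top"]:
        d=S["top"][0];x0=[*back(d["extent"][:2],"top",P[:,2].max()/2)[:2],0]
        print("  fit top",fit(P,{"top":d["mask"]},x0,k=="tea"))
c=cv2.resize(A["top"][30:300,220:480],None,fx=3,fy=3,interpolation=cv2.INTER_CUBIC)[:600,:780]
cv2.imwrite("pics/tz.png",c)
E
python3 a.py
```

```text
carton side [(0.78, [278, 275, 48, 121]), (0.76, [420, 313, 55, 125]), (0.69, [305, 219, 52, 98])]
carton top [(0.97, [324, 213, 43, 26]), (0.79, [362, 270, 46, 46]), (0.7, [452, 239, 60, 46])]
mug side [(0.82, [257, 196, 33, 45]), (0.52, [304, 220, 48, 100])]
mug top [(0.74, [241, 195, 41, 27])]
  fit top (array([0.5617, 0.2717, 0.0044]), np.float64(0.05955563793063501))
jar side []
jar top [(0.97, [390, 226, 25, 27])]
  fit top (array([ 0.4832, -0.1479, -0.007 ]), np.float64(0.11049849515668064))
can side [(0.72, [409, 260, 41, 56])]
can top [(0.83, [396, 184, 32, 26])]
  fit top (array([ 0.5965, -0.1696,  0.0317]), np.float64(0.11811271179779692))
bottle side [(0.22, [257, 196, 33, 44])]
bottle top [(0.56, [242, 148, 32, 33])]
  fit top (array([0.6793, 0.2461, 0.0133]), np.float64(0.262992283395306))
mill side [(0.75, [424, 231, 38, 46]), (0.71, [226, 211, 31, 64])]
mill top [(0.89, [259, 242, 27, 17])]
  fit top (array([0.4404, 0.2117, 0.0383]), np.float64(0.20253990344887574))
tea side [(0.75, [422, 231, 37, 48]), (0.72, [257, 194, 30, 48])]
tea top [(0.66, [382, 144, 19, 26])]
  fit top (array([ 0.708 , -0.129 , -0.2063]), np.float64(0.10349997524769983))
rack side [(0.62, [398, 169, 166, 109])]
rack top [(0.65, [312, 93, 142, 95]), (0.5, [325, 213, 34, 24])]
```

View pics/tz.png

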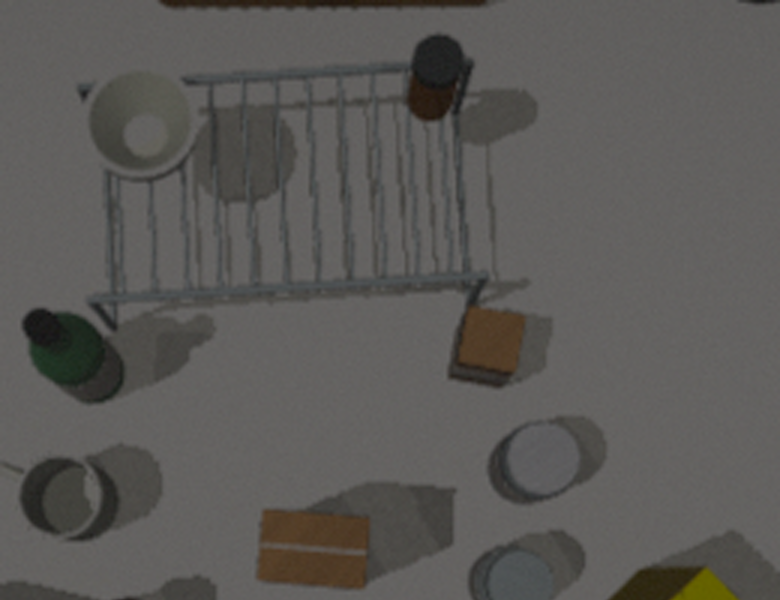

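The zoom shows the rack top's corners at (250,130), (382,122), (247,59) and (377,52). The carton top is clear, with a slight tilt.

```bash
cat > b.py <<'E'
from h import *
from scipy.optimize import least_squares
np.set_printoptions(precision=4,suppress=True)
uv=np.array([[250.3,130.3],[382.3,121.7],[246.7,59.3],[376.7,51.7]])
W=np.array([back(p,"top",.116) for p in uv]);print(W)
L=np.array([[0,.18,.116],[0,-.18,.116],[.2,.18,.116],[.2,-.18,.116]])
r=least_squares(lambda v:(place(L,*v)-W)[:,:2].ravel(),[.75,.05,0]);print("rack",r.x,r.fun)
m=np.load("m.npz");P=box(.06,.09,.19)
print(m["side2"].sum(),m["top0"].sum())
for M in({"side":m["side2"],"top":m["top0"]},{"top":m["top0"]},{"side":m["side2"]}):
  b=min((fit(P,M,[.5,.03,a]) for a in(-.1,.1)),key=lambda t:t[1]);print(b)
  v=b[0];c,s=np.cos(r.x[2]),np.sin(r.x[2]);d=v[:2]-r.x[:2];print("in rack frame",d@[c,s],d@[-s,c],v[2]-r.x[2])
E
python3 b.py
```

```text
[[ 0.7384  0.2386  0.116 ]
 [ 0.7632 -0.1223  0.116 ]
 [ 0.9392  0.2531  0.116 ]
 [ 0.9604 -0.1078  0.116 ]]
rack [0.7505 0.0588 0.0658] [ 0.0003 -0.0001 -0.0009  0.0015 -0.0009 -0.0015  0.0015  0.0002]
3626 882
(array([ 0.5118,  0.0349, -0.0768]), np.float64(0.11367040638069603))
in rack frame -0.23979525591673004 -0.008185107179696074 -0.14261073111657685
(array([ 0.5115,  0.0353, -0.0848]), np.float64(0.04503407140256266))
in rack frame -0.24000769354098275 -0.0077517195801983 -0.15059693062721685
(array([ 0.5147,  0.0359, -0.1461]), np.float64(0.1681795346906979))
in rack frame -0.2368417217210664 -0.007352361063303733 -0.2118796796456699
```

```bash
python3 - <<'E'
from h import *
np.set_printoptions(precision=3,suppress=True)
print(calibration("wrist")["mount"])
m=np.load("m.npz");P=box(.06,.09,.19)
for i,x0 in((1,[.36,-.06]),(2,[.42,-.3])):print(min((fit(P,{"top":m["top%d"%i]},x0+[a]) for a in(-.6,-.2,.2,.6)),key=lambda t:t[1]))
E
```

```text
[[ 0.    -0.962 -0.273  0.071]
 [ 1.     0.     0.001 -0.   ]
 [-0.001 -0.273  0.962 -0.143]
 [ 0.     0.     0.     1.   ]]
(array([ 0.357, -0.064, -0.528]), np.float64(0.0482558061888162))
(array([ 0.447, -0.298, -0.81 ]), np.float64(0.033423352313050714))
```

Call:
apply_moves([
  [0, 0, -0.92, 0, 0, -0.0125, 0.18],
  [0, 0, -0.92, 0, 0, -0.0125, 0.18],
  [0, 0, -0.92, 0, 0, -0.0125, 0.18],
  [0, 0, -0.91, 0, 0, -0.0125, 0.18],
  [0, 0, 0, 0, 0, 0, 0.18],
  [0, 0, 0, 0, 0, 0, 0.18],
  [0, 0, 0, 0, 0, 0, 0.18],
  [0, 0, 0, 0, 0, 0, 0.18],
])

```text
clock: 1.67
tcp_pos: [0.3048, 0.6017, 0.2801]
orientation: [-0.136, -3.138, 0.003]
contact_force: [-0.1, 0.2, -0.5]
grip_width: 0.0502
gripper_force: 0.0
```

Call:
apply_moves([
  [0, 0, 0, -0.0117, -0.0342, 0, 0.18],
  [0, 0, 0, -0.0117, -0.0342, 0, 0.18],
  [0, 0, 0, -0.0117, -0.0342, 0, 0.18],
  [0, 0, 0, -0.0117, -0.0342, 0, 0.18],
  [0, 0, 0, -0.0117, -0.0342, 0, 0.18],
  [0, 0, 0, -0.0117, -0.0342, 0, 0.18],
  [0, 0, 0, -0.0117, -0.0342, 0, 0.18],
  [0, 0, 0, -0.0117, -0.0342, 0, 0.18],
])

```text
clock: 2.33
tcp_pos: [0.375, 0.3196, 0.2806]
orientation: [-0.135, -3.138, 0.001]
contact_force: [0.0, 0.1, -0.0]
grip_width: 0.0504
gripper_force: 0.0
```

Call:
apply_moves([
  [0, 0, 0, -0.0117, -0.0342, 0, 0.18],
  [0, 0, 0, -0.0117, -0.0342, 0, 0.18],
  [0, 0, 0, -0.0117, -0.0342, 0, 0.18],
  [0, 0, 0, -0.0117, -0.0342, 0, 0.18],
  [0, 0, 0, -0.0117, -0.0342, 0, 0.18],
  [0, 0, 0, -0.0117, -0.0342, 0, 0.18],
  [0, 0, 0, -0.0117, -0.0342, 0, 0.18],
  [0, 0, 0, -0.0117, -0.0342, 0, 0.18],
])

```text
clock: 3.0
tcp_pos: [0.445, 0.0393, 0.2809]
orientation: [-0.135, -3.138, -0.0]
contact_force: [0.3, 1.4, 0.4]
grip_width: 0.0507
gripper_force: 0.0
```

Call:
apply_moves([
  [0, 0, 0, 0, 0, 0.026, 0.18],
  [0, 0, 0, 0, 0, 0.026, 0.18],
  [0, 0, 0, 0, 0, 0.026, 0.18],
  [0, 0, 0, 0, 0, 0.026, 0.18],
  [0, 0, 0, 0, 0, 0.026, 0.18],
  [0, 0, 0, 0, 0, 0, 0.18],
  [0, 0, 0, -0.005, 0, 0, 0.18],
  [0, 0, 0, -0.005, 0, 0, 0.18],
])

```text
clock: 3.67
tcp_pos: [0.4562, 0.0404, 0.1523]
orientation: [0.133, 3.138, 0.0]
contact_force: [1.5, -0.3, 0.1]
grip_width: 0.0503
gripper_force: 0.0
```

Call:
apply_moves([
  [0, 0, 0, -0.005, 0, 0, 0.18],
  [0, 0, 0, -0.005, 0, 0, 0.18],
  [0, 0, 0, -0.005, 0, 0, 0.18],
  [0, 0, 0, -0.005, 0, 0, 0.18],
  [0, 0, 0, -0.005, 0, 0, 0.18],
  [0, 0, 0, -0.005, 0, 0, 0.18],
  [0, 0, 0, -0.005, 0, 0, 0.18],
  [0, 0, 0, -0.005, 0, 0, 0.18],
])

```text
clock: 4.33
tcp_pos: [0.4957, 0.0369, 0.1513]
orientation: [0.133, 3.139, 0.0]
contact_force: [0.1, 1.0, 0.7]
grip_width: 0.0502
gripper_force: 0.2
```

```bash
python3 - <<'E'
from bench import grab_frame
import cv2,numpy as np
cv2.imwrite("pics/s1.png",np.hstack([grab_frame("side")[100:340,160:480],grab_frame("top")[100:340,180:460]]))
E
```

```text
(no output)
```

View pics/s1.png

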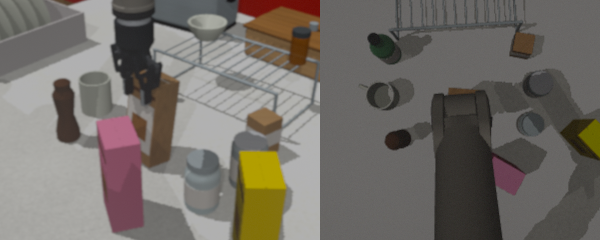

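The side view at about (155,115) in the crop shows the fingers at the carton's upper back face and the carton starting to lean forward. I'll keep pushing.

Call:
apply_moves([
  [0, 0, 0, -0.006, 0, 0, 0.18],
  [0, 0, 0, -0.006, 0, 0, 0.18],
  [0, 0, 0, -0.006, 0, 0, 0.18],
  [0, 0, 0, -0.006, 0, 0, 0.18],
  [0, 0, 0, -0.006, 0, 0, 0.18],
  [0, 0, 0, -0.006, 0, 0, 0.18],
  [0, 0, 0, -0.006, 0, 0, 0.18],
  [0, 0, 0, 0, 0, 0, 0.18],
])

```text
clock: 5.1
tcp_pos: [0.5384, 0.0333, 0.1514]
orientation: [0.133, 3.138, -0.0]
contact_force: [0.6, 0.2, 0.1]
grip_width: 0.0506
gripper_force: 0.0
```

```bash
python3 - <<'E'
from bench import grab_frame
import cv2,numpy as np
cv2.imwrite("pics/s2.png",np.hstack([grab_frame("side")[100:340,160:480],grab_frame("top")[100:340,180:460]]))
E
```

```text
(no output)
```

View pics/s2.png

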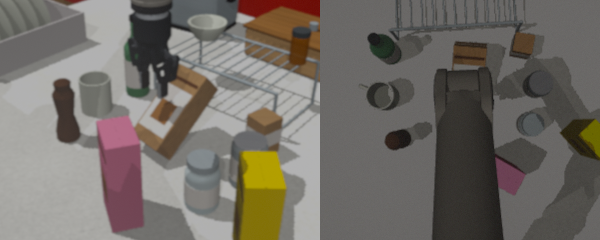

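The carton is past its tipping point and falling towards the rack. I'll retreat and look.

Call:
apply_moves([
  [0, 0, 0, 0, 0, 0, 0.18],
  [0, 0, 0, 0.01, 0, 0, 0.18],
  [0, 0, 0, 0.015, 0, 0, 0.18],
  [0, 0, 0, 0.015, 0, 0, 0.18],
  [0, 0, 0, 0.015, 0, 0, 0.18],
  [0, 0, 0, 0.015, 0, 0, 0.18],
  [0, 0, 0, 0, 0, 0, 0.18],
  [0, 0, 0, 0, 0, 0, 0.18],
])

```text
clock: 5.87
tcp_pos: [0.4663, 0.0395, 0.1515]
orientation: [-0.132, -3.139, -0.001]
contact_force: [0.3, -0.2, 0.4]
grip_width: 0.0504
gripper_force: 0.0
```

```bash
cat > c.py <<'E'
import sys
from h import *
from bench import grab_frame,silhouettes
np.set_printoptions(precision=4,suppress=True)
A={n:grab_frame(n) for n in("side","top")}
P=box(.19,.09,.06)+[.095,0,0]
R=np.array([.7505,.0588,.0658]);c,s=np.cos(R[2]),np.sin(R[2])
M={}
x0=[float(v) for v in sys.argv[2:5]]
for n in A:
    S=silhouettes("carton",n);h=hullmask(place(P,*x0),n)
    b=max(S,key=lambda d:(h*d["mask"]).sum());M[n]=b["mask"];print(n,b["p"],b["extent"],(h*b["mask"]).sum()/h.sum())
for K in({"side"},{"top"},{"side","top"}):
    v,e=fit(P,{n:M[n] for n in K},x0);d=v[:2]-R[:2];print(K,v,e,"rack frame",d@[c,s],d@[-s,c],v[2]-R[2])
q=[A[n].copy() for n in("side","top")]
for im,n in zip(q,("side","top")):
    cv2.polylines(im,[cv2.convexHull(proj(place(P,*v),n).astype(np.float32)).astype(int)],True,(255,0,255),1)
cv2.imwrite("pics/"+sys.argv[1],np.hstack([q[0][60:340,160:520],q[1][40:320,180:480]]))
E
python3 c.py s3.png .54 .033 -.08
```

```text
side 0.89 [347.6, 226.6, 87.5, 62.1] 0.941738121012604
top 0.71 [328.5, 170.1, 38.3, 72.9] 0.9756704889108263
{'side'} [ 0.5475  0.0306 -0.0663] 0.030905786164329818 rack frame -0.20445995416254545 -0.014761140790071346 -0.13210792693091755
{'top'} [ 0.5431  0.0317 -0.0806] 0.03379803543099835 rack frame -0.20873733493136848 -0.013355243731852068 -0.14644795166135458
{'side', 'top'} [ 0.5443  0.0311 -0.0759] 0.03788227909357722 rack frame -0.207535132267023 -0.014063234021596831 -0.14172635182337986
```

View pics/s3.png

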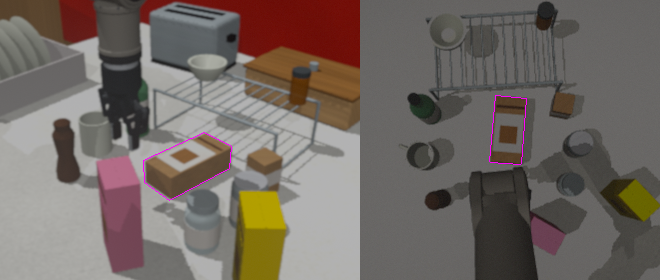

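The carton lies flat, pointing at the rack, with its near end at (0.544, 0.031) and its yaw 0.14 rad off. The bystanders haven't moved. I'll come down behind it next.

Call:
apply_moves([
  [0, 0, 0, -0.013, 0, 0, 0.18],
  [0, 0, 0, -0.013, 0, 0, 0.18],
  [0, 0, 0, -0.013, 0, 0, 0.18],
  [0, 0, 0, 0, 0, 0.026, 0.18],
  [0, 0, 0, 0, 0, 0.026, 0.18],
  [0, 0, 0, 0, 0, 0.026, 0.18],
  [0, 0, 0, 0, 0, 0.026, 0.18],
  [0, 0, 0, 0, 0, 0.026, 0.18],
])

```text
clock: 6.73
tcp_pos: [0.5068, 0.0359, 0.02]
orientation: [0.133, 3.138, -0.0]
contact_force: [0.1, 1.2, 0.2]
grip_width: 0.0506
gripper_force: 0.0
```

Call:
apply_moves([
  [0, 0, 0, -0.005, 0, 0, 0.18],
  [0, 0, 0, -0.005, 0, 0, 0.18],
  [0, 0, 0, -0.005, 0, 0, 0.18],
  [0, 0, 0, -0.005, 0, 0, 0.18],
  [0, 0, 0, -0.005, 0, 0, 0.18],
  [0, 0, 0, -0.005, 0, 0, 0.18],
  [0, 0, 0, -0.005, 0, 0, 0.18],
  [0, 0, 0, -0.005, 0, 0, 0.18],
])

```text
clock: 7.4
tcp_pos: [0.5462, 0.0327, 0.0217]
orientation: [-0.132, -3.139, -0.0]
contact_force: [-2.6, -0.2, 1.5]
grip_width: 0.0506
gripper_force: 0.9
```

Call:
apply_moves([
  [0, 0, -0.085, -0.006, 0, 0, 0.18],
  [0, 0, -0.085, -0.006, 0, 0, 0.18],
  [0, 0, -0.085, -0.006, 0, 0, 0.18],
  [0, 0, -0.085, -0.006, 0, 0, 0.18],
  [0, 0, -0.085, -0.006, 0, 0, 0.18],
  [0, 0, -0.085, -0.006, 0, 0, 0.18],
  [0, 0, -0.085, -0.006, 0, 0, 0.18],
  [0, 0, -0.085, -0.006, 0, 0, 0.18],
])

```text
clock: 8.07
tcp_pos: [0.5945, 0.03, 0.0212]
orientation: [0.02, 3.142, -0.0]
contact_force: [-1.7, -0.3, 0.7]
grip_width: 0.0503
gripper_force: 0.8
```

Call:
apply_moves([
  [0, 0, -0.085, -0.006, 0, 0, 0.18],
  [0, 0, -0.085, -0.006, 0, 0, 0.18],
  [0, 0, -0.085, -0.006, 0, 0, 0.18],
  [0, 0, -0.085, -0.006, 0, 0, 0.18],
  [0, 0, -0.085, -0.006, 0, 0, 0.18],
  [0, 0, -0.085, -0.006, 0, 0, 0.18],
  [0, 0, -0.085, -0.006, 0, 0, 0.18],
  [0, 0, -0.085, -0.006, 0, 0, 0.18],
])

```text
clock: 8.73
tcp_pos: [0.6425, 0.0309, 0.0213]
orientation: [0.092, -3.14, 0.0]
contact_force: [-2.0, -0.0, 1.0]
grip_width: 0.0503
gripper_force: 0.7
```

```bash
python3 c.py s4.png .655 .03 .05
```

```text
side 0.56 [374.1, 206.0, 72.1, 63.4] 0.7091958613917304
top 0.85 [323.9, 113.7, 30.4, 32.9] 0.36072589214031375
{'side'} [0.653  0.0235 0.1076] 0.2828501577145667 rack frame -0.09961132468685205 -0.028770460695752755 0.04184025721586887
{'top'} [0.6622 0.0348 0.0524] 0.6284337588793403 rack frame -0.08966350698908097 -0.018189286402023618 -0.013395072688978833
{'top', 'side'} [0.6542 0.0244 0.1077] 0.4576496527060088 rack frame -0.09837111883795244 -0.027966885527762095 0.04188018445475537
```

View pics/s4.png

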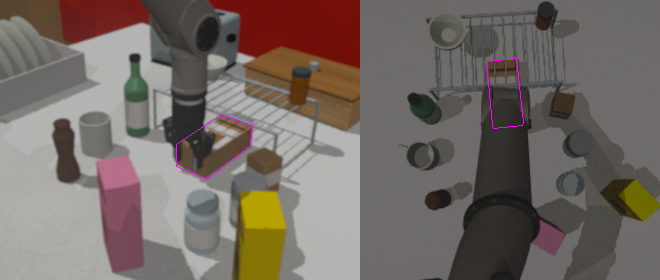

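The carton is entering under the rack, nearly aligned. One more call to push it in.

Call:
apply_moves([
  [0, 0, 0, -0.006, 0, 0, 0.18],
  [0, 0, 0, -0.006, 0, 0, 0.18],
  [0, 0, 0, -0.006, 0, 0, 0.18],
  [0, 0, 0, -0.006, 0, 0, 0.18],
  [0, 0, 0, -0.006, 0, 0, 0.18],
  [0, 0, 0, -0.006, 0, 0, 0.18],
  [0, 0, 0, -0.006, 0, 0, 0.18],
  [0, 0, 0, -0.006, 0, 0, 0.18],
])

```text
clock: 9.6
tcp_pos: [0.6904, 0.0337, 0.0213]
orientation: [0.091, -3.14, -0.0]
contact_force: [-0.4, 1.2, -1.0]
grip_width: 0.0505
gripper_force: 0.6
```

Call:
apply_moves([
  [0, 0, 0, 0.015, 0, 0, 0.18],
  [0, 0, 0, 0.02, 0, 0, 0.18],
  [0, 0, 0, 0.03, 0, 0, 0.18],
  [0, 0, 0, 0.03, 0, -0.03, 0.18],
  [0, 0, 0, 0.02, 0, -0.03, 0.18],
  [0, 0, 0, 0, 0, -0.04, 0.18],
  [0, 0, 0, 0, 0, -0.04, 0.18],
  [0, 0, 0, 0, 0, -0.04, 0.18],
])

```text
clock: 10.27
tcp_pos: [0.5756, 0.027, 0.2031]
orientation: [-0.091, 3.139, 0.0]
contact_force: [0.5, -0.6, -0.5]
grip_width: 0.0503
gripper_force: 0.0
```

Call:
apply_moves([
  [0, 0, 0, 0.02, 0, -0.03, 0.18],
  [0, 0, 0, 0.02, 0, -0.03, 0.18],
  [0, 0, 0, 0.02, 0, 0, 0.18],
  [0, 0, 0, 0.02, 0, 0, 0.18],
  [0, 0, 0, 0.01, 0, 0, 0.18],
  [0, 0, 0, 0, 0, 0, 0.18],
  [0, 0, 0, 0, 0, 0, 0.18],
  [0, 0, 0, 0, 0, 0, 0.18],
])

```text
clock: 10.93
tcp_pos: [0.4868, 0.022, 0.2608]
orientation: [-0.091, 3.14, -0.0]
contact_force: [0.0, 0.5, 0.3]
grip_width: 0.0504
gripper_force: 0.0
```

```bash
python3 c.py s5.png .70 .035 .065; python3 - <<'E'
from h import *
from bench import silhouettes
D=dict(mug=cyl(.08,.09),jar=cyl(.068,.11),can=cyl(.072,.105),bottle=cyl(.064,.22),mill=cyl(.056,.155),tea=box(.055,.055,.09))
for k,P in D.items():
    S=silhouettes(k,"top")
    if S:d=S[0];print(k,fit(P,{"top":d["mask"]},[*back(d["extent"][:2],"top",P[:,2].max()/2)[:2],0],k=="tea")[0].round(3))
E
```

```text
side 0.93 [385.6, 197.9, 76.2, 56.0] 0.864550761957314
top 0.97 [323.7, 118.0, 32.8, 71.7] 0.8414362241732898
{'side'} [0.7031 0.0336 0.0679] 0.13228707800179573 rack frame -0.04892372607773709 -0.022055961903062277 0.0020968223284038717
{'top'} [0.7003 0.0343 0.061 ] 0.1546225604091339 rack frame -0.05169930709870083 -0.02118133245210659 -0.004804082504990523
{'top', 'side'} [0.7004 0.0337 0.0674] 0.14674017520271265 rack frame -0.051597251471107324 -0.02178908456373212 0.0015746431668949429
jar [ 0.484 -0.145 -0.005]
can [ 0.596 -0.17   0.025]
bottle [ 0.679  0.243 -0.016]
mill [ 0.44   0.212 -0.009]
tea [ 0.71  -0.129 -0.187]
```

View pics/s5.png

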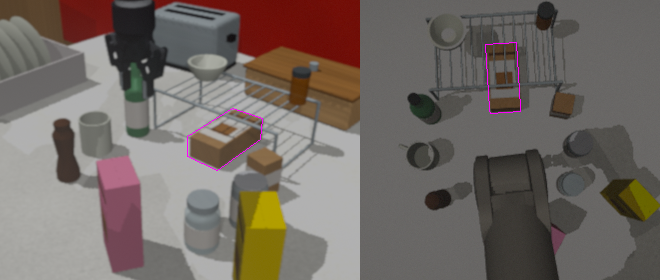

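The carton lies aligned with the rack, about 73% under it. The bystanders haven't moved and the arm is clear, so I'll hand it in.

```bash
python3 -c "
from bench import order;print(order.hand_in())"
```

```text
the job is handed in; nothing more can be done
None
```

The carton was tipped over with the fingertips and slid end-first under the rack until about 73% of its length was under; the things around it stayed where they were, and the job is handed in.

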